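# Hold the mirror flap of the viewing case upright for a photograph

### The job

Lift the lid of the plywood viewing case open until it rests on its stop, and let go of it. Then grip the mirror flap inside, swing it up to its upright balance point without letting it go over to the other side, and finish still gripping it there, upright and still, for a photograph: it has no stay, so the program ends while holding it. Leave the bottle, the pottery neck and the rubber blower alone.

Things in the scene. Friction and masses are not known exactly. Their poses are not given: they have to be found in the camera images.
- case: open-topped plywood case standing fixed on the bench, 200 (x) by 210 (y) by 70 mm high, walls 6 mm; origin at the centre of its underside, x away from the robot, y to the left, z up when its yaw is 0. The lid closes it at the start. Inside, left of the flap's hinge, a sherd lies fixed on a cork bed (top under 35 mm); right of it is the flap
- lid (a joint): angle of the lid (rad): 0 shut (at the start), grows as it is lifted, upright at 1.57, on its stop at 1.9. The hinge runs free: left short of 1.57 the lid falls shut, past it it falls open onto the stop and stays there. About 0.3 kg
- lid_hinge (a point): point on the lid's hinge line, in the middle of the case's left (+y) rim; the hinge line runs along the case's x axis (0, 105, 70.5 mm in the case frame). The lid is a plywood board 200 by 210 by 8 mm with its underside on the hinge line (the knob is centred 4 mm above it when shut)
- lid_knob (a point): centre of the lid's knob: a black barrel 20 mm in diameter and 20 mm long, axis and flat ends along the case's x axis, on an 8 mm stem 35 mm out from the lid's right (-y) edge; 245 mm from the hinge line; shut, 74.5 mm above the bench. Pinched on its two flat ends it turns between the fingers as the lid swings
- flap (a joint): angle of the mirror flap (rad): 0 lying level, knob to the right (at the start), grows as it is lifted; 1.571 is upright, its balance point: short of it it falls back to 0, past it it falls over to the left, to a stop at 2.25. The hinge runs free, with no stay. About 0.16 kg
- flap_hinge (a point): point on the flap's hinge line, midway along it; it runs along the case's x axis, 30 mm left (+y) of the case's centre and 55 mm above the bench. The flap is a mirror plate 130 mm wide (along the hinge), 75 mm long and 6 mm thick, with the hinge line in its middle plane
- flap_knob (a point): centre of the flap's knob: a black barrel like the lid's (20 mm across, 20 mm long, flat ends along the case's x axis) on an 8 mm stem, 37 mm out from the flap's free edge, 112 mm from the hinge line. Lying: 55 mm above the bench, 27 mm from the inside of the case's right wall, 49 mm above the case floor. Upright: straight above the hinge, 167 mm above the bench
- bottle: bystander: brown glass bottle, 60 mm in diameter, 130 mm high, origin under its centre
- neck: bystander: broken amphora neck in pale clay, waisted, 100 mm in diameter, 115 mm high, origin under its centre
- blower: bystander: dark rubber bulb blower standing nozzle up, 64 mm in diameter, 130 mm high, origin under its centre

How it is judged (in metres and radians):
On the way:
1. the lid rests open on its stop, let go (value of joint lid above 1.8 rad and contact force between each of the arm, the fingers and lid below 0.1 N), for 0.3 s.
At the end, for the whole second after the job is handed in: The flap stands within 0.1 rad (6 degrees) of upright, still (under 0.1 rad/s), gripped by the fingers with more than 1 N; the lid rests on its stop (past 1.8 rad) untouched by the robot (all of step 1 and value of joint flap between 1.471 and 1.671 rad and velocity of joint flap between -0.1 and 0.1 rad/s and contact force between the fingers and flap above 1 N); the arm keeps its last pose, push and grip.
It fails at once if the flap goes over past its balance point (more than 0.3 rad beyond upright) (value of joint flap above 1.87 rad).
It fails at once if a bystander is moved more than 30 mm (distance of any of bottle, neck, blower from where it was at the start of the episode above 0.03 m).
It also fails if it takes over 54 s, if anything falls off the work surface, if the arm or the gripper's body presses on something with over 40 N, if the wrist force passes 120 N, or if a joint passes its speed limit or range.

### The arm

A 6-joint arm with a two-finger parallel gripper is mounted at the origin on the work surface. World frame = base frame: x ahead of the robot, y to its left, z up, the work surface at z = 0. Lengths are in mm, angles in rad, forces in N, time in s.
With the tool pointing down it reaches from about 300 to 825 mm from the base axis. Payload 5.4 kg.
Tool frame: the origin (TCP) lies at the very end of the fingers, on their centre line; the grasp point (between the pads) lies 19 mm behind it; z points along the fingers, y is the line along which they close (so a half turn about z gives the same grasp; the last joint's range is limited). The gripper opens to 92 mm and grips with 3 to 60 N. Pads are 20 mm wide; open, the fingers measure 128 mm over their backs; the gripper's body (75 mm by 189 mm) begins 69 mm behind the grasp point.
Start: joints at [-0.21, 0.158, 1.597, -0, 1.386, -0.21], TCP at [574.984, -0.018, 214.601] pointing down, gripper open.
Joint ranges: [-2.91, 2.91], [-0.94, 2.29], [0.18, 2.7], [-1.29, 4.43], [0.17, 2.64], [-3, 3]. Speed limits (rad/s): [2.57, 2.57, 3.14, 3.14, 3.14, 3.14].

### API

Orientations are given as a rotation vector (axis times angle).
In Python, from bench import r gives the robot as it stands.
- The arm moves only by the tool step_arm, never from a script. Its arguments are lists of equal length, an entry for each row: "travel": the shift along the world's x, y, z each as a share of 250 mm, from -1 to 1, a list of three; "twist": the turn, a rotation vector about the world's x, y, z each as a share of pi/2 rad, from -1 to 1, a list of three; "hand": the closure, from 0 (fully open) to 1 (shut). In form: {"travel": [[dx, dy, dz], ...], "twist": [[wx, wy, wz], ...], "hand": [hand, ...]}. A call has 1 to 8 rows; each row is the pose to reach, as a shift and turn from the pose commanded when the call began; what a row does not reach only later rows make up. A row lasts 1/8 s, in which the tool goes at most 62.5 mm and 10.7 degrees, less where a joint would pass 70% of its speed; a pose out of reach is approached as far as the arm can. A call with a number of a shift or a turn outside -1 to 1 is refused whole. A call with a gripper value outside its range is refused whole. The fingers move at their own pace and stop on an object; the grip force is fixed at half the most. Time passes only in rows, so rows that repeat a pose let the fingers close. It gives the time, the measured TCP pose, the force, the opening and the grip force at its end, in the units of the state.
- r.sense(): the state, without advancing time (a new reading comes with each control period).
- r.get_image(name): name is "scene" or "side" or "wrist"; returns the picture (384x512x3 uint8, blue, green, red); there is no depth.
- r.camera_params(name): a dict with "intrinsics" (3x3 intrinsics, pixels), "R" (3x3) and "t" (3): a world point X has camera coordinates R X + t. Camera axes: x right, y down, z forward; pixel columns grow to the right and rows downward; lengths in mm; the calibration is good to about 2 mm. A picture is of the moment at which its call begins: read the wrist's pose just before it. camera_params takes no time and is no camera call; for the wrist camera it gives the pose at the moment of the call.
- r.sign_off(): hands the job in; it is judged then, once.
The state is a dict: "t": time; "joints": joint angles; "qd": joint speeds; "joint_torque": joint torques, N m; "tool_pos": TCP position; "ee_rot": TCP orientation; "ft_force": force on the tool from outside, world axes, zero at the start; "moment": the same for the moment, N m; "width": finger opening in mm; "finger_force": force on a finger pad.
Only numpy, scipy, OpenCV 4.12 (cv2) and the standard library are available. Lean on these libraries where they do the work, as an engineer would, in place of code of your own. Each camera call takes 0.05 s, during which the arm holds its last target. There are 200 camera calls.

## Working session

There is one attempt and no reset: what is moved stays moved. The work goes in short steps, Python scripts to look and compute and a tool call to move; the robot and the scene stay as the last step left them, time stands still between calls to the robot, and variables do not carry over. Pictures are saved under pics/ and viewed, at most 10 in all, crops included, and the job is handed in when it is done.

Besides the shell and the picture viewer there is one more tool, called after "Emit:" as name(argument=value, ...) on one line, values as JSON. step_arm: Moves the arm, as the interface text tells. Shift numbers are shares of 250 mm and turn numbers shares of pi/2 rad, none past 1 either way. Its arguments: {"type":"object","properties":{"travel":{"type":"array"},"twist":{"type":"array"},"hand":{"type":"array"}},"required":["travel","twist","hand"]}

```bash
mkdir -p pics; ls; python3 - <<'E'
from bench import r
import cv2,numpy as np
a=r.get_image("scene");b=r.get_image("side")
cv2.imwrite("pics/scene0.png",a);cv2.imwrite("pics/side0.png",b)
for n in("scene","side"):
    p=r.camera_params(n);print(n,np.round(-np.array(p["R"]).T@p["t"]),np.round(p["intrinsics"],0).tolist())
print(r.sense())
E
```

```text
pics
scene [1089.  388.  961.] [[376.0, 0.0, 250.0], [0.0, 376.0, 191.0], [0.0, 0.0, 1.0]]
side [ 408. -879. 1125.] [[402.0, 0.0, 253.0], [0.0, 402.0, 188.0], [0.0, 0.0, 1.0]]
{'t': 0.1, 'joints': array([-2.10098381e-01,  1.58981113e-01,  1.59809481e+00, -1.18376189e-05,
        1.38622455e+00, -2.10106967e-01]), 'qd': array([ 0.00011314, -0.0024022 , -0.00237818,  0.00095837,  0.00103617,
       -0.00122376]), 'joint_torque': array([ 4.86743174e-04, -3.86501849e+01, -3.22960711e+01,  7.02909334e-02,
        3.38891940e-02, -7.24501376e-06]), 'tool_pos': array([5.74429625e+02, 9.75848294e-02, 2.13725908e+02]), 'ee_rot': array([-2.22042052e+00, -2.22044443e+00,  1.47424299e-03]), 'ft_force': array([ 0.50083765, -0.88881081, -0.55864471]), 'moment': array([-0.0144203 , -0.02376039, -0.0202643 ]), 'finger_force': 0.0, 'width': 92.02713714073064}
```

View pics/scene0.png

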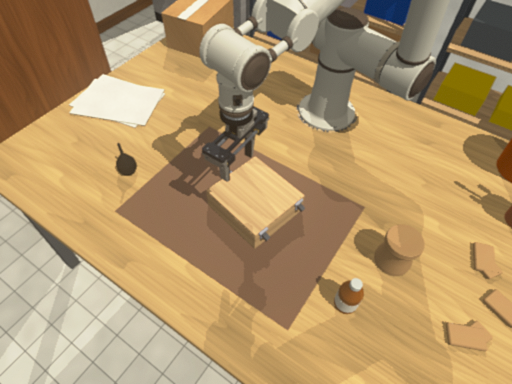

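View pics/side0.png

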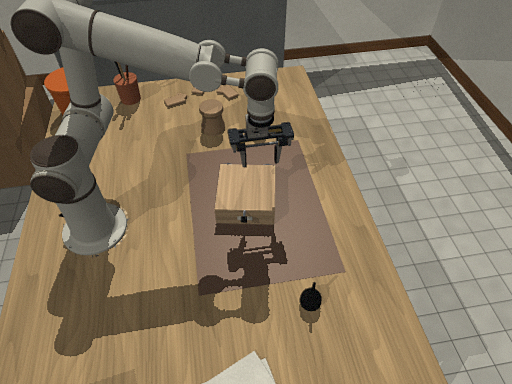

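The scene picture shows the case at about (257,198), with its hinges on the right (+y). The bottle is at (350,293), the neck at (398,250) and the blower at (126,163). In the side picture the lid spans (217–276, 165–210), with the knob near (244,217). I'll zoom in on both.

```bash
python3 - <<'E'
import cv2,numpy as np
a=cv2.imread("pics/scene0.png")[140:260,195:315];b=cv2.imread("pics/side0.png")[150:240,200:290]
f=lambda i,s:cv2.resize(i,None,fx=s,fy=s,interpolation=cv2.INTER_CUBIC)
A=f(a,3);B=f(b,4)
cv2.imwrite("pics/z0.png",np.hstack([A,B]))
E
```

```text
(no output)
```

View pics/z0.png

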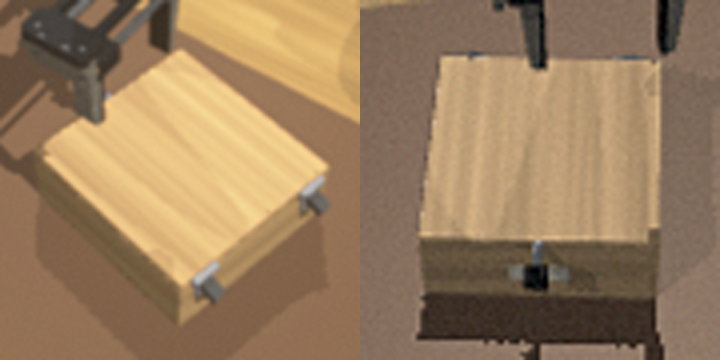

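The zoom shows the lid corners and, in the side view, the black knob at (244,219). I'll compute positions from these.

```bash
cat >h.py <<'E'
from bench import r
import numpy as np,cv2
def ray(n,px,z,p=None):
    p=p or r.camera_params(n);R=np.array(p["R"]);t=np.array(p["t"]);C=-R.T@t
    d=R.T@np.linalg.inv(p["intrinsics"])@[px[0],px[1],1];return C+d*(z-C[2])/d[2]
def proj(n,X,p=None):
    p=p or r.camera_params(n);c=np.array(p["intrinsics"])@(np.array(p["R"])@X+np.array(p["t"]));return c[:2]/c[2]
E
python3 - <<'E'
from h import *
for n,L in(("side",[(220.2,164.2),(275.2,165),(273.5,210),(215,209.5)]),("scene",[(304,195.7),(255,156.7),(209,190),(255,234)])):
    P=np.array([ray(n,p,78.5) for p in L]);print(n,P[:,:2].round(),P.mean(0).round())
    print([round(float(np.linalg.norm(P[i]-P[i-1]))) for i in range(4)])
print("knob",ray("side",(244,218.7),74.5).round())
for n,px in (("bottle",(346,305)),("neck",(393,265)),("blower",(126,172))): print(n,ray("scene",px,0).round())
E
```

```text
side [[453. 151.]
 [649. 112.]
 [601. -89.]
 [412. -54.]] [529.  30.  78.]
[209, 200, 207, 193]
scene [[459. 155.]
 [416. -48.]
 [603. -84.]
 [648. 111.]] [531.  33.  78.]
[194, 207, 191, 200]
knob [ 501. -105.   74.]
bottle [647. 401.   0.]
neck [467. 458.   0.]
blower [ 661. -395.   -0.]
```

Emit:
step_arm(travel=[[-0.15, -0.21, -0.06], [-0.296, -0.424, -0.15], [-0.296, -0.424, -0.22], [-0.296, -0.424, -0.22], [-0.296, -0.424, -0.22]], twist=[[0, 0, -0.065], [0, 0, -0.13], [0, 0, -0.13], [0, 0, -0.13], [0, 0, -0.13]], hand=[0, 0, 0, 0, 0])

```text
t: 0.72
tool_pos: [501.6, -105.7, 160.3]
ee_rot: [2.435, 1.984, 0.001]
ft_force: [-0.3, 0.1, -0.2]
width: 91.4
finger_force: 0.0
```

```bash
python3 - <<'E'
from h import *
p=r.camera_params("wrist");a=r.get_image("wrist");cv2.imwrite("pics/w1.png",a)
print(r.sense()["tool_pos"].round(1),r.sense()["ee_rot"].round(3))
np.save("w1.npy",p,allow_pickle=True)
print("expected knob px",proj("wrist",np.array([501,-106,74.5]),p), "rim corners",[proj("wrist",np.array(c+[78.5]),p).round() for c in ([602,-87],[411,-52])])
E
```

```text
[ 501.9 -105.7  160.6] [2.434e+00 1.984e+00 1.000e-03]
expected knob px [255.3176989 195.1410198] rim corners [array([367., 153.]), array([139., 158.])]
```

View pics/w1.png

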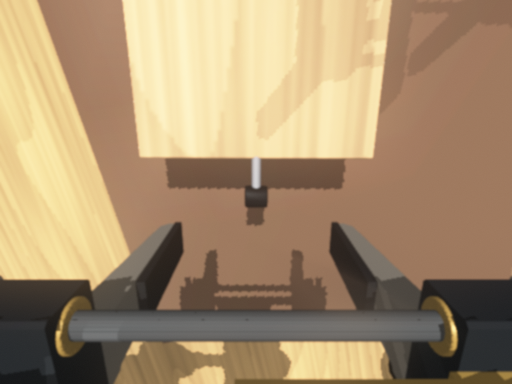

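The wrist view shows the knob at (256,196), within 1 px of the prediction, and the lid edge is level in the image. The pose is good, so I'll descend and grip.

Emit:
step_arm(travel=[[0, 0, -0.2], [0, 0, -0.36], [0, 0, -0.416], [0, 0, -0.416], [0, 0, -0.416], [0, 0, -0.416], [0, 0, -0.416], [0, 0, -0.416]], twist=[[0, 0, 0], [0, 0, 0], [0, 0, 0], [0, 0, 0], [0, 0, 0], [0, 0, 0], [0, 0, 0], [0, 0, 0]], hand=[0, 0, 0, 1, 1, 1, 1, 1])

```text
t: 1.78
tool_pos: [501.2, -106.2, 56.0]
ee_rot: [2.436, 1.983, 0.0]
ft_force: [0.6, -0.4, -0.0]
width: 44.1
finger_force: 0.0
```

```bash
python3 - <<'E'
from h import *
y=-.205;uy=np.array([-np.sin(y),np.cos(y)])
def arc(v,ths,th0):
    f=lambda t:np.array([v[0]*np.cos(t)+v[1]*np.sin(t),-v[0]*np.sin(t)+v[1]*np.cos(t)])
    for t in ths:
        d=f(t)-f(th0);print(round(t,3),np.r_[uy*d[0],d[1]].round(1),(np.r_[uy*d[0],d[1]]/250).round(3).tolist())
print("lid");
for a in (0,.65,1.3): arc((-245,4),np.linspace(a,min(a+.65,1.8),9)[1:],a)
print("flap")
for a in (0,.8):arc((-112,0),np.linspace(a,min(a+.8,np.pi/2),9)[1:],a)
s=r.sense();print(s["tool_pos"],s["width"],s["finger_force"])
E
```

```text
lid
0.081 [ 0.2  1.1 19.9] [0.001, 0.004, 0.079]
0.162 [ 0.8  3.8 39.6] [0.003, 0.015, 0.158]
0.244 [ 1.7  8.  59. ] [0.007, 0.032, 0.236]
0.325 [ 2.9 13.8 78. ] [0.011, 0.055, 0.312]
0.406 [ 4.4 21.1 96.5] [0.018, 0.084, 0.386]
0.488 [  6.2  29.8 114.3] [0.025, 0.119, 0.457]
0.569 [  8.3  39.9 131.3] [0.033, 0.159, 0.525]
0.65 [ 10.7  51.3 147.5] [0.043, 0.205, 0.59]
0.731 [ 2.6 12.7 15.1] [0.011, 0.051, 0.061]
0.812 [ 5.5 26.5 29.2] [0.022, 0.106, 0.117]
0.894 [ 8.6 41.4 42. ] [0.034, 0.165, 0.168]
0.975 [11.9 57.2 53.6] [0.048, 0.229, 0.214]
1.056 [15.4 73.9 63.8] [0.061, 0.296, 0.255]
1.138 [19.  91.4 72.6] [0.076, 0.366, 0.29]
1.219 [ 22.8 109.6  79.9] [0.091, 0.438, 0.32]
1.3 [ 26.7 128.2  85.7] [0.107, 0.513, 0.343]
1.362 [ 3.  14.6  3.4] [0.012, 0.058, 0.014]
1.425 [ 6.1 29.4  5.8] [0.024, 0.118, 0.023]
1.488 [ 9.2 44.3  7.3] [0.037, 0.177, 0.029]
1.55 [12.3 59.3  7.9] [0.049, 0.237, 0.032]
1.612 [15.4 74.3  7.5] [0.062, 0.297, 0.03]
1.675 [18.6 89.2  6.1] [0.074, 0.357, 0.024]
1.738 [ 21.6 104.1   3.8] [0.087, 0.416, 0.015]
1.8 [ 24.7 118.7   0.5] [0.099, 0.475, 0.002]
flap
0.1 [ 0.1  0.5 11.2] [0.0, 0.002, 0.045]
0.2 [ 0.5  2.2 22.3] [0.002, 0.009, 0.089]
0.3 [ 1.   4.9 33.1] [0.004, 0.02, 0.132]
0.4 [ 1.8  8.7 43.6] [0.007, 0.035, 0.174]
0.5 [ 2.8 13.4 53.7] [0.011, 0.054, 0.215]
0.6 [ 4.  19.2 63.2] [0.016, 0.077, 0.253]
0.7 [ 5.4 25.8 72.2] [0.021, 0.103, 0.289]
0.8 [ 6.9 33.3 80.3] [0.028, 0.133, 0.321]
0.896 [1.6 7.9 7.1] [0.007, 0.032, 0.029]
0.993 [ 3.4 16.5 13.5] [0.014, 0.066, 0.054]
1.089 [ 5.3 25.6 18.9] [0.021, 0.102, 0.076]
1.185 [ 7.3 35.2 23.4] [0.029, 0.141, 0.094]
1.282 [ 9.4 45.1 27. ] [0.038, 0.181, 0.108]
1.378 [11.5 55.4 29.6] [0.046, 0.222, 0.118]
1.474 [13.7 65.8 31.1] [0.055, 0.263, 0.125]
1.571 [15.9 76.4 31.7] [0.064, 0.306, 0.127]
[ 501.20166993 -106.15695076   56.00133938] 44.09359363272791 0.0
```

Finger speed is about 77 mm/s, so it needs a few more rows to close.

Emit:
step_arm(travel=[[0, 0, 0], [0, 0, 0], [0, 0, 0], [0, 0, 0], [0, 0, 0]], twist=[[0, 0, 0], [0, 0, 0], [0, 0, 0], [0, 0, 0], [0, 0, 0]], hand=[1, 1, 1, 1, 1])

```text
t: 2.4
tool_pos: [501.4, -106.1, 55.7]
ee_rot: [2.436, 1.983, 0.001]
ft_force: [2.8, -0.4, -1.4]
width: 19.9
finger_force: 30.0
```

Gripped, width 19.9 mm. Now I'll lift along the arc.

Emit:
step_arm(travel=[[0.001, 0.004, 0.079], [0.003, 0.015, 0.158], [0.007, 0.032, 0.236], [0.011, 0.055, 0.312], [0.018, 0.084, 0.386], [0.025, 0.119, 0.457], [0.033, 0.159, 0.525], [0.043, 0.205, 0.59]], twist=[[0, 0, 0], [0, 0, 0], [0, 0, 0], [0, 0, 0], [0, 0, 0], [0, 0, 0], [0, 0, 0], [0, 0, 0]], hand=[1, 1, 1, 1, 1, 1, 1, 1])

```text
t: 3.4
tool_pos: [512.3, -54.3, 203.7]
ee_rot: [2.436, 1.983, 0.002]
ft_force: [6.9, 0.7, -5.7]
width: 19.4
finger_force: 30.0
```

Emit:
step_arm(travel=[[0.011, 0.051, 0.061], [0.022, 0.106, 0.117], [0.034, 0.165, 0.168], [0.048, 0.229, 0.214], [0.061, 0.296, 0.255], [0.076, 0.366, 0.29], [0.091, 0.438, 0.32], [0.107, 0.513, 0.343]], twist=[[0, 0, 0], [0, 0, 0], [0, 0, 0], [0, 0, 0], [0, 0, 0], [0, 0, 0], [0, 0, 0], [0, 0, 0]], hand=[1, 1, 1, 1, 1, 1, 1, 1])

```text
t: 4.4
tool_pos: [539.3, 73.1, 289.3]
ee_rot: [2.435, 1.981, -0.0]
ft_force: [8.4, -1.7, -3.7]
width: 19.7
finger_force: 30.0
```

Emit:
step_arm(travel=[[0.012, 0.058, 0.014], [0.024, 0.118, 0.023], [0.037, 0.177, 0.029], [0.049, 0.237, 0.032], [0.062, 0.297, 0.03], [0.074, 0.357, 0.024], [0.087, 0.416, 0.015], [0.099, 0.475, 0.002]], twist=[[0, 0, 0], [0, 0, 0], [0, 0, 0], [0, 0, 0], [0, 0, 0], [0, 0, 0], [0, 0, 0], [0, 0, 0]], hand=[1, 1, 1, 1, 1, 1, 1, 1])

```text
t: 5.4
tool_pos: [564.5, 191.8, 290.6]
ee_rot: [2.434, 1.98, 0.002]
ft_force: [6.6, -1.8, 0.7]
width: 19.6
finger_force: 30.0
```

Emit:
step_arm(travel=[[0, 0, 0], [0, 0, 0], [0, 0, 0], [0, 0, 0], [0, 0, 0], [0, 0, 0], [0, 0, 0], [0, 0, 0]], twist=[[0, 0, 0], [0, 0, 0], [0, 0, 0], [0, 0, 0], [0, 0, 0], [0, 0, 0], [0, 0, 0], [0, 0, 0]], hand=[1, 0, 0, 0, 0, 0, 0, 0])

```text
t: 6.4
tool_pos: [563.2, 192.2, 289.4]
ee_rot: [2.436, 1.983, -0.0]
ft_force: [-1.2, 0.0, 0.7]
width: 87.6
finger_force: 0.0
```

Emit:
step_arm(travel=[[0, 0, 0.14], [0, 0, 0.26], [-0.05, -0.23, 0.26], [-0.1, -0.46, 0.2], [-0.15, -0.69, 0.1], [-0.19, -0.88, -0.05], [-0.2, -0.966, -0.25], [-0.2, -0.966, -0.48]], twist=[[0, 0, 0], [0, 0, 0], [0, 0, 0], [0, 0, 0], [0, 0, 0], [0, 0, 0], [0, 0, 0], [0, 0, 0]], hand=[0, 0, 0, 0, 0, 0, 0, 0])

```text
t: 7.4
tool_pos: [513.7, -51.3, 168.9]
ee_rot: [2.437, 1.978, 0.002]
ft_force: [-0.2, -0.3, 0.7]
width: 92.0
finger_force: 0.0
```

```bash
python3 - <<'E'
from h import *
p=r.camera_params("wrist");a=r.get_image("wrist");cv2.imwrite("pics/w2.png",np.hstack([a,r.get_image("scene")[90:290,170:390].repeat(2,0).repeat(2,1)[:384,:288]]))
print(r.sense()["tool_pos"].round(1),r.sense()["ft_force"].round(1))
print("expected knob px",proj("wrist",np.array([513.3,-49.3,55]),p))
E
```

```text
[508.4 -48.1 162.9] [-0.9  1.4  0.8]
expected knob px [254.86204687 184.11641599]
```

View pics/w2.png

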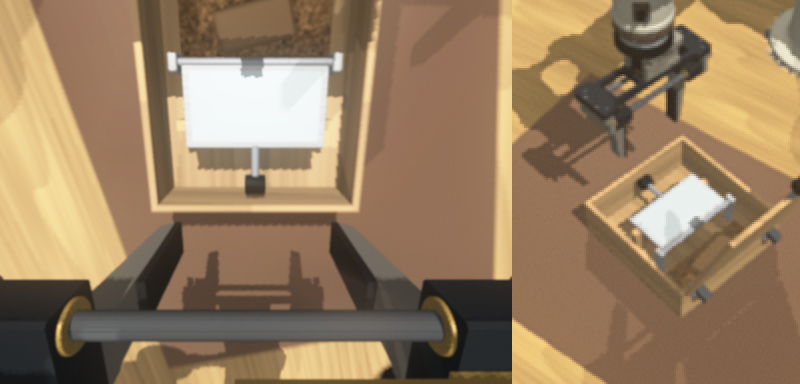

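The knob is at (255,184) as predicted, and the lid stands open. I'll descend and grip.

Emit:
step_arm(travel=[[0, 0, -0.15], [0, 0, -0.3], [0, 0, -0.42], [0, 0, -0.5], [0, 0, -0.534], [0, 0, -0.534], [0, 0, -0.534], [0, 0, -0.534]], twist=[[0, 0, 0], [0, 0, 0], [0, 0, 0], [0, 0, 0], [0, 0, 0], [0, 0, 0], [0, 0, 0], [0, 0, 0]], hand=[0, 0, 0, 0, 0, 0, 1, 1])

```text
t: 8.5
tool_pos: [514.0, -49.5, 36.9]
ee_rot: [2.435, 1.983, 0.002]
ft_force: [-1.2, -0.3, -0.0]
width: 73.8
finger_force: 0.0
```

Emit:
step_arm(travel=[[0, 0, 0], [0, 0, 0], [0, 0, 0], [0, 0, 0], [0, 0, 0], [0, 0, 0], [0, 0, 0], [0, 0, 0]], twist=[[0, 0, 0], [0, 0, 0], [0, 0, 0], [0, 0, 0], [0, 0, 0], [0, 0, 0], [0, 0, 0], [0, 0, 0]], hand=[1, 1, 1, 1, 1, 1, 1, 1])

```text
t: 9.5
tool_pos: [513.4, -49.3, 35.9]
ee_rot: [2.436, 1.983, 0.0]
ft_force: [0.8, -0.3, -1.6]
width: 19.4
finger_force: 30.0
```

Emit:
step_arm(travel=[[0, 0.002, 0.045], [0.002, 0.009, 0.089], [0.004, 0.02, 0.132], [0.007, 0.035, 0.174], [0.011, 0.054, 0.215], [0.016, 0.077, 0.253], [0.021, 0.103, 0.289], [0.028, 0.133, 0.321]], twist=[[0, 0, 0], [0, 0, 0], [0, 0, 0], [0, 0, 0], [0, 0, 0], [0, 0, 0], [0, 0, 0], [0, 0, 0]], hand=[1, 1, 1, 1, 1, 1, 1, 1])

```text
t: 10.5
tool_pos: [520.4, -15.8, 116.7]
ee_rot: [2.436, 1.983, -0.0]
ft_force: [5.0, -0.3, -5.3]
width: 19.7
finger_force: 30.0
```

Emit:
step_arm(travel=[[0.007, 0.032, 0.029], [0.014, 0.066, 0.054], [0.021, 0.102, 0.076], [0.029, 0.141, 0.094], [0.038, 0.181, 0.108], [0.046, 0.222, 0.118], [0.055, 0.263, 0.125], [0.064, 0.306, 0.127]], twist=[[0, 0, 0], [0, 0, 0], [0, 0, 0], [0, 0, 0], [0, 0, 0], [0, 0, 0], [0, 0, 0], [0, 0, 0]], hand=[1, 1, 1, 1, 1, 1, 1, 1])

```text
t: 11.5
tool_pos: [536.7, 60.9, 148.6]
ee_rot: [2.436, 1.983, 0.0]
ft_force: [3.3, -3.2, 0.5]
width: 19.8
finger_force: 30.0
```

Emit:
step_arm(travel=[[0, 0, 0], [0, 0, 0], [0, 0, 0], [0, 0, 0], [0, 0, 0], [0, 0, 0], [0, 0, 0], [0, 0, 0]], twist=[[0, 0, 0], [0, 0, 0], [0, 0, 0], [0, 0, 0], [0, 0, 0], [0, 0, 0], [0, 0, 0], [0, 0, 0]], hand=[1, 1, 1, 1, 1, 1, 1, 1])

```text
t: 12.5
tool_pos: [536.7, 60.6, 148.6]
ee_rot: [-2.437, -1.983, -0.002]
ft_force: [3.5, -1.1, 4.6]
width: 19.6
finger_force: 30.0
```

```bash
python3 - <<'E'
from h import *
p=r.camera_params("wrist");a=r.get_image("wrist");b=r.get_image("scene");c=r.get_image("side")
f=lambda i:cv2.resize(i,(400,300),interpolation=cv2.INTER_CUBIC)
b=b[110:245,190:370];c=c[110:245,160:340]
cv2.imwrite("pics/w3.png",np.vstack([np.hstack([f(a),f(b)]),np.hstack([f(c),f(c)*0])]))
s=r.sense();print(s["tool_pos"].round(1),s["ft_force"].round(1),s["width"],s["finger_force"])
X=np.array([530,31,0])+np.array([.204,.979,0])*30
ux=np.array([.979,-.204,0])
for z in(167,130):print(z,(X+[0,0,z]).round(1),proj("wrist",X+[0,0,z],p))
for s in(-65,65):print([(proj("wrist",X+ux*s+[0,0,z],p)*400/512).round(1) for z in(130,55)])
E
```

```text
[536.7  60.6 148.5] [ 3.  -1.   5.5] 19.619244634045728 29.999908804893494
167 [536.1  60.4 167. ] [255.22980137 251.2889461 ]
130 [536.1  60.4 130. ] [255.29470865 225.09039472]
[array([125.1, 175.8]), array([144.5, 150.4])]
[array([273.7, 175.9]), array([254.5, 150.5])]
```

View pics/w3.png

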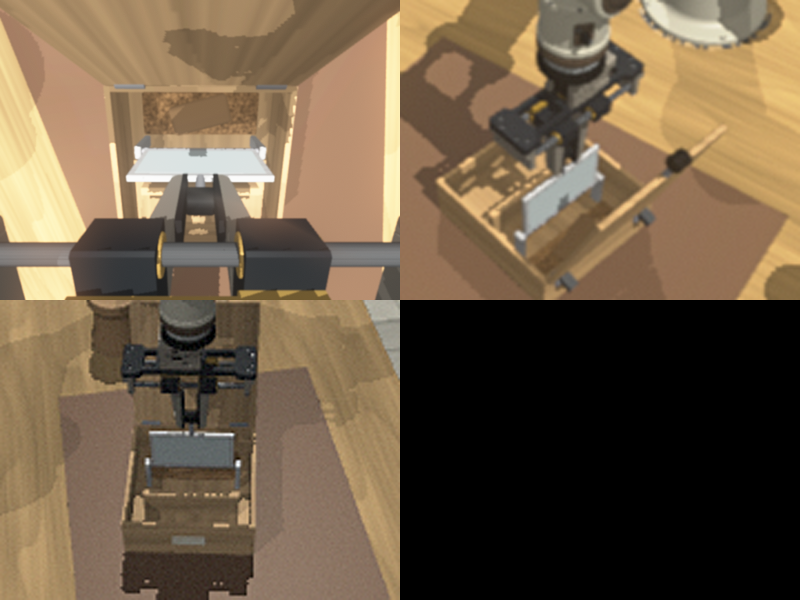

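The flap stands upright in the grip: its top edge is at about (127–273, 180) in the wrist tile, against a predicted (125–274, 176), which is well under 0.05 rad off. The lid is open on its stop and clear of the robot, and the bystanders are untouched. I'll hand it in.

```bash
python3 -c "
from bench import r
print(r.sign_off())"
```

```text
the job is handed in; nothing more can be done
None
```

I handed the job in at about 13 s of the 54 s: the lid is open on its stop and let go, the mirror flap is held upright and still at about 30 N (within roughly 0.05 rad by the wrist camera), and the bottle, neck and blower were not touched; the hand-in returned no verdict.

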